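Pack two evidence kits

TASK

Make up the two evidence kits from the stock between the trays: in the tray with two pockets go the bullet jar (round pocket) and the long white carton (long pocket); in the tray with three pockets go the brown cardboard box (oblong pocket), the stand magnifier (square pocket) and the slim glass vial (round pocket). Each thing must end upright, flat on the floor of its pocket and let go. Never tip over the jar or the vial, and leave the amber bottle and the white evidence marker standing where they are.

Things in the scene. Friction and masses are not known exactly. Their poses are not given: they have to be found in the camera images.
- tray_two: Fixed square metal tray 166 x 166 x 11 mm; pockets open above, floor 3 mm above the table, 8 mm below the pale deck. Origin: centre of underside, x, y along its sides (turned up to 15 deg). TWO pockets: round, 74 mm diameter, centred at (0, +36) mm, for the jar, and a long one, 126 mm along x by 50 mm along y, centred at (0, -44) mm, for the carton.
- tray_three: Fixed square metal tray 166 x 166 x 11 mm; pockets open above, floor 3 mm above the table, 8 mm below the pale deck. Origin: centre of underside, x, y along its sides (turned up to 15 deg). THREE pockets: oblong, 90 along x by 66 along y, centred at (0, -42) mm, for the box; square, 68 mm side, at (-43, +40) mm, for the magnifier; round, 54 mm diameter, at (+45, +40) mm, for the vial.
- jar: Low wide clear jar holding a bullet, 50 mm diameter, with a black lid 54 mm in diameter and 16 mm high with a white paper disc on top; 48 mm high in all, about 60 g, standing. Origin: centre of its underside, z up.
- carton: Long white carton, 100 (x) x 26 (y) x 30 (height) mm with a thin grey band round it near one end, about 40 g, lying on the table, its length roughly across the table (within about 22 degrees of world y). Origin: centre of its underside, x along its length, z up. It may go into its pocket either way round.
- box: Small brown cardboard box, 64 (x) x 42 (y) x 34 (height) mm, a pale strip along its top, about 60 g, its length within about 28 degrees of world y. Origin: centre of its underside, x along its length, z up. It may go into its pocket either way round.
- loupe: Black stand magnifier: square foot 44 x 44 mm, 6 mm thick, carrying an upright round barrel 36 mm in diameter with a lens on top; 42 mm high in all, about 70 g. Origin: centre of the underside, z up. It fits its pocket at any turn.
- vial: Slim glass vial, 30 mm diameter up to 56 mm, a white paper label round it, white cap 22 mm in diameter on top; 78 mm high in all, about 50 g, standing. Origin: centre of its underside, z up.
- amber: Amber glass bottle with a black cap and a pale label, 40 mm diameter, 72 mm high, standing among the stock; not part of the job, to be left alone. Origin: centre of its underside.
- marker: White evidence marker, a small tent-shaped stand 50 mm wide and about 60 mm high, beyond the stock on the far side; not part of the job, to be left alone. Origin: centre of its underside.

How it is judged:
By the outcome, as a careful person would: the job done as asked, in the order asked, and still so for the second after the job is handed in, with the robot touching nothing.
It also fails if it takes over 120 s, if anything falls off the work surface, if the arm or the gripper's body presses on something with over 40 N, if the wrist force passes 120 N, or if a joint passes its speed limit or range.

ROBOT

A 7-joint arm with a two-finger parallel gripper is mounted at the origin on the work surface. World frame = base frame: x ahead of the robot, y to its left, z up, the work surface at z = 0. Lengths are in m, angles in rad, forces in N, time in s.
With the tool pointing down it reaches from about 0.425 to 1.025 m from the base axis. Payload 9.4 kg.
Tool frame: the origin (TCP) lies at the very end of the fingers, on their centre line; the grasp point (between the pads) lies 19 mm behind it (tcp_to_grasp is the distance from the TCP to the grasp point, in m); z points along the fingers, y is the line along which they close (so a half turn about z gives the same grasp; the last joint's range is limited). The gripper opens to 85 mm and grips with 20 to 120 N. Pads are 22 mm wide; open, the fingers measure 114 mm over their backs; the gripper's body (76 mm by 85 mm) begins 54 mm behind the grasp point. The pads swing forward as they close: fully open they stand 13 mm farther back than shut.
Start: joints at [-1.222, 0.599, -0.003, 1.599, 0.002, 0.943, -0.08], TCP at [0.299, 0.66, 0.231] pointing down, gripper open.
Joint ranges: [-2.57, 2.57], [-0.35, 1.97], [-1.29, 1.29], [0.11, 2.56], [-1.05, 4.19], [0.11, 1.86], [-2.63, 2.63]. Speed limits (rad/s): [2.22, 2.22, 3.01, 3.01, 3.14, 3.14, 3.14].

INTERFACE

Orientations are given as a unit quaternion [x, y, z, w].
In Python, from workcell import sense, camera, get_calibration, finish_job, tcp_to_grasp gives the robot as it stands.
- The arm moves only by the shell command python3 -m pendant 'ROWS'. ROWS is JSON, a list of rows, each an object with "offset": the shift along the tool's x, y, z in m, a list of three; "turn": the turn about the tool's z in degrees; "claw": the opening, from 0 (shut) to 1 (fully open). A call has 1 to 12 rows; each row shifts and turns the commanded pose from where the row before left it, along the tool's axes as they then stand; what a row does not reach is not made up. A row lasts 1/8 s, in which the tool goes at most 62.5 mm and 10.7 degrees, less where a joint would pass 70% of its speed; a pose out of reach is approached as far as the arm can. A call is refused whole if a number of a shift passes 0.0625 or a number of a turn 10.7, either way. A call with a gripper value outside its range is refused whole. The fingers move at their own pace and stop on an object; the grip force is fixed at half the most. Time passes only in rows, so rows that do not move let the fingers close. It gives the time, the measured TCP pose, the force, the opening and the grip force at its end, in the units of the state.
- sense(): the state, without advancing time (a new reading comes with each control period).
- camera(name): name is "scene" or "top" or "wrist"; returns the picture (420x560x3 uint8, red, green, blue); there is no depth.
- get_calibration(name): a dict with "camera_matrix" (3x3 intrinsics, pixels), "dist" ([k1, k2, p1, p2, k3] as OpenCV has them; the pictures are not rectified), "eye" and "orientation" of the camera in the world. Camera axes: x right, y up, looking along -z (the intrinsics and any distortion apply to the point x, -y, -z); pixel columns grow to the right and rows downward; lengths in m; the calibration is good to about 2 mm. A picture is of the moment at which its call begins: read the wrist's pose just before it. get_calibration takes no time and is no camera call; for the wrist camera it gives the pose at the moment of the call.
- finish_job(): hands the job in; it is judged then, once.
The state is a dict: "t": time; "joint_pos": joint angles; "qvel": joint speeds; "joint_efforts": joint torques, N m; "tool_pos": TCP position; "tcp_rot": TCP orientation; "wrist_force": force on the tool from outside, world axes, zero at the start; "moment": the same for the moment, N m; "gripper_width": opening from 0.0 (shut) to 1.0 (fully open); "grasp_force": force on a finger pad.
Only numpy, scipy, OpenCV 4.12 (cv2) and the standard library are available. Lean on these libraries where they do the work, as an engineer would, in place of code of your own. Each camera call takes 0.05 s, during which the arm holds its last target. There are 200 camera calls.

## Working session

There is one attempt and no reset: what is moved stays moved. The work goes in short steps, Python scripts to look and compute and a shell command to move; the robot and the scene stay as the last step left them, time stands still between calls to the robot, and variables do not carry over. Pictures are saved under pics/ and viewed, at most 14 in all, crops included, and the job is handed in when it is done.

```bash
ls; mkdir -p pics
python3 - <<'E'
from workcell import *
import cv2
print(sense()); print(tcp_to_grasp if not callable(tcp_to_grasp) else tcp_to_grasp())
for n in("top","scene"):
    cv2.imwrite(f"pics/{n}0.png",camera(n)[:,:,::-1])
for n in("top","scene","wrist"): print(n,get_calibration(n))
E
```

```text
pics
{'t': 0.0, 'joint_pos': array([-1.22170386,  0.60015815, -0.0025636 ,  1.60013254,  0.00178352,
        0.9429036 , -0.07979166]), 'qvel': array([ 1.55233431e-04, -1.12505738e-03,  9.12438369e-04,  9.37526767e-05,
       -1.81483059e-03,  7.07341816e-04, -1.24330001e-03]), 'joint_efforts': array([-4.46340409e-04, -7.76455164e+01,  1.56497799e+00, -2.58000505e+01,
        1.24174176e-02,  9.24417749e-03,  3.57422550e-05]), 'tool_pos': array([0.29925865, 0.65983113, 0.23039186]), 'tcp_rot': array([ 2.11255412e-01,  9.77430566e-01, -7.92188333e-04, -1.09163630e-04]), 'wrist_force': array([ 0.71135101,  0.41903879, -0.29684543]), 'moment': array([ 0.05227887, -0.03126544, -0.01230489]), 'grasp_force': 0.0, 'gripper_width': 0.9974588097155423}
0.0187
top {'camera_matrix': array([[397.88288997,   0.        , 278.77471739],
       [  0.        , 397.88288997, 210.41018447],
       [  0.        ,   0.        ,   1.        ]]), 'dist': array([-0.04643351,  0.        ,  0.        ,  0.        ,  0.        ]), 'eye': array([ 0.52677631, -0.0151886 ,  0.90358619]), 'orientation': array([-0.05511928,  0.02594708,  0.71208802, -0.69944211])}
scene {'camera_matrix': array([[442.11317192,   0.        , 276.70630616],
       [  0.        , 442.11317192, 210.35524845],
       [  0.        ,   0.        ,   1.        ]]), 'dist': array([-0.11814487,  0.        ,  0.        ,  0.        ,  0.        ]), 'eye': array([ 1.21286693, -0.06194666,  0.72798876]), 'orientation': array([0.25861453, 0.23648144, 0.62841657, 0.69446934])}
wrist {'camera_matrix': array([[342.80500051,   0.        , 279.4853393 ],
       [  0.        , 342.80500051, 207.92433785],
       [  0.        ,   0.        ,   1.        ]]), 'dist': array([0.0299021, 0.       , 0.       , 0.       , 0.       ]), 'eye': array([0.23658142, 0.68992014, 0.37278647]), 'orientation': array([-0.11739022, -0.07450229,  0.53628502,  0.83250665])}
```

View pics/top0.png

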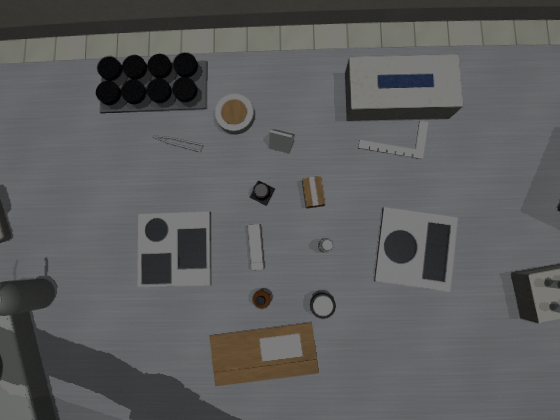

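View pics/scene0.png

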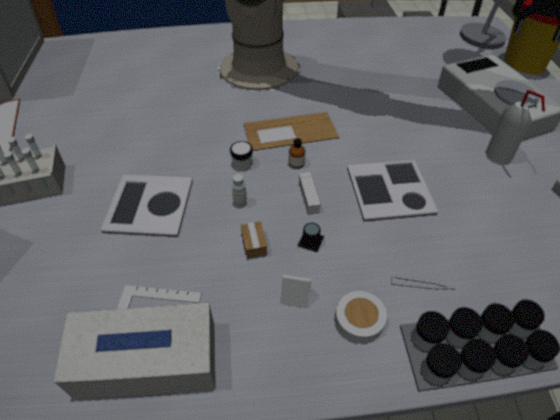

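```bash
cat > h.py <<'E'
import numpy as np, cv2
from scipy.spatial.transform import Rotation as R
from workcell import sense, camera, get_calibration
def plane(cal,uv,z):
    """pixels -> world points on plane z"""
    K,d=cal["camera_matrix"],cal["dist"]
    p=cv2.undistortPoints(np.float64(uv).reshape(-1,1,2),K,d).reshape(-1,2)
    r=R.from_quat(cal["orientation"]).apply(np.c_[p[:,0],-p[:,1],-np.ones(len(p))])
    e=np.array(cal["eye"]); return (e+r*((z-e[2])/r[:,2])[:,None])[:,:2]
def pose():
    s=sense(); q=R.from_quat(s["tcp_rot"]).as_matrix()
    return s["tool_pos"],np.degrees(np.arctan2(q[1,1],q[0,1])),s
def blob(mask,near):
    """contour of mask closest to (containing) pixel near"""
    cs,_=cv2.findContours(mask.astype(np.uint8),cv2.RETR_EXTERNAL,cv2.CHAIN_APPROX_NONE)
    cs=[c for c in cs if cv2.contourArea(c)>15]
    return max(cs,key=lambda c:cv2.pointPolygonTest(c,tuple(map(float,near)),True))
def rect(cal,c,z):
    (x,y),(w,h),a=cv2.minAreaRect((plane(cal,c,z)*1000).astype(np.float32))
    if w<h: w,h,a=h,w,a+90
    return np.round([x,y,w,h,a%180],1)   # mm, long axis angle deg
E
python3 - <<'E'
from h import *
im=cv2.imread("pics/top0.png"); cal=get_calibration("top"); g=im.max(2)
hs=cv2.cvtColor(im,cv2.COLOR_BGR2HSV)
print("table",im[330,180],im[220,290])
for n,p in dict(jar=(322,305),amber=(262,298),vial=(326,245),carton=(256,247),box=(314,192),loupe=(262,193),marker=(281,140)).items(): print(n,im[p[1],p[0]],plane(cal,[p],.03).round(3))
for n,p in dict(t3=(174,248),t2=(416,249)).items():
    for th in (110,130,150,170):
        m=g>th; print(n,th,rect(cal,blob(m,p),.011))
c=np.hstack([cv2.resize(im[90:330,220:350],None,fx=2.4,fy=2.4,interpolation=cv2.INTER_CUBIC)]); cv2.imwrite("pics/crop.png",np.clip(c*1.6,0,255))
for th in (110,130,150,170):
    m=g>th
    print(th,"jar",rect(cal,blob(m,(322,305)),.048),"carton",rect(cal,blob(m,(256,247)),.03))
E
```

```text
table [107 105 103] [104 102 100]
jar [123 124 123] [[ 0.421 -0.07 ]]
amber [40 40 40] [[0.438 0.059]]
vial [122 122 122] [[ 0.55  -0.082]]
carton [124 123 123] [[0.548 0.071]]
box [123 123 124] [[ 0.667 -0.059]]
loupe [75 74 74] [[0.668 0.057]]
marker [70 72 70] [[0.788 0.013]]
t3 110 [547.4 263.4 168.3 165.8   1.1]Traceback (most recent call last):
  File "<stdin>", line 8, in <module>
  File "h.py", line 17, in blob
    return max(cs,key=lambda c:cv2.pointPolygonTest(c,tuple(map(float,near)),True))
ValueError: max() iterable argument is empty
```

Run:
```python
from h import *
im=cv2.imread("pics/top0.png"); cal=get_calibration("top"); g=im.max(2)
for th in (112,115,118):
    m=g>th
    for n,p,z in (("t3",(174,248),.011),("t2",(416,249),.011),("jar",(322,305),.048),("vial",(326,243),.078),("carton",(256,247),.03),("strip",(314,192),.034)): print(th,n,rect(cal,blob(m,p),z))
hs=cv2.cvtColor(im,cv2.COLOR_BGR2HSV)
m=(hs[...,1]>60); print("box", rect(cal,blob(cv2.morphologyEx(m.astype(np.uint8),cv2.MORPH_CLOSE,np.ones((9,9))),(314,192)),.034))
print("amber",rect(cal,blob((g<65)|m,(262,298)),.05))
print("loupe",rect(cal,blob(g<60,(262,193)),.006))
c=cv2.resize(im[90:330,215:350],None,fx=2.4,fy=2.4,interpolation=cv2.INTER_CUBIC); cv2.imwrite("pics/crop.png",np.clip(c*1.7,0,255))
```

```text
112 t3 [547.6 263.3 167.1 165.6   0.9]
112 t2 [ 538.6 -283.7  167.   165.6  170.6]
112 jar [422.4 -69.6  39.9  35.3  89.2]
112 vial [549.5 -80.2  18.5  16.5 178.4]
112 carton [549.   73.9  99.4  24.4   4.2]
112 strip [669.6 -57.   62.9  11.6   6.5]
115 t3 [5.476e+02 2.636e+02 1.664e+02 1.635e+02 4.000e-01]
115 t2 [ 538.6 -283.5  165.8  164.9  170.8]
115 jar [422.4 -70.6  37.9  35.3  89.2]
115 vial [549.5 -80.2  18.5  16.5 178.4]
115 carton [548.9  73.7  99.2  24.1   4.4]
115 strip [670.  -56.2  61.9  10.2   7.1]
118 t3 [5.476e+02 2.634e+02 1.653e+02 1.633e+02 5.000e-01]
118 t2 [ 538.8 -283.   164.8  164.1  170.6]
118 jar [422.4 -70.6  37.9  35.3  89.2]
118 vial [549.  -80.7  17.4  16.1  43.7]
118 carton [557.2  73.6  81.4  22.6   4.3]
118 strip [670.1 -56.6  61.9   9.6   7.1]
box [667.8 -56.6  65.7  41.8   6.9]
amber [440.7  57.8  43.2  37.3 134.7]
loupe [672.8  60.1  46.5  44.3  62.2][ WARN:0@0.293] global loadsave.cpp:1063 imwrite_ Unsupported depth image for selected encoder is fallbacked to CV_8U.
```

View pics/crop.png

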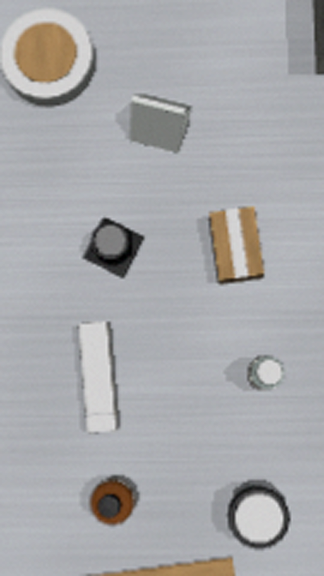

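```bash
cat > st.py <<'E'
import sys
from h import *
p,y,s=pose(); a=np.radians(y-90)
print("t",round(s["t"],2),"tcp",(p*1000).round(1),"yaw y-90:",round(y-90,1),"w",round(s["gripper_width"],3),"gf",round(s["grasp_force"],1),"F",s["wrist_force"].round(1),"j7",s["joint_pos"][6].round(2))
if len(sys.argv)>2:
    dx,dy=float(sys.argv[1])-p[0]*1000,float(sys.argv[2])-p[1]*1000
    X=np.array([-np.cos(a),-np.sin(a)]); Y=np.array([-np.sin(a),np.cos(a)])
    print("tool dx,dy mm",np.round([X@[dx,dy],Y@[dx,dy]],1), "dz",(p[2]*1000-float(sys.argv[3])).round(1) if len(sys.argv)>3 else "")
E
python3 -m pendant '[{"offset":[0,0,0],"turn":-8.1,"claw":1},{"offset":[0,0,0],"turn":-8.1,"claw":1},{"offset":[0,0,0],"turn":-8.2,"claw":1},{"offset":[-0.0135,-0.06,0],"turn":0,"claw":1},{"offset":[-0.0135,-0.06,0],"turn":0,"claw":1},{"offset":[-0.0135,-0.06,0],"turn":0,"claw":1},{"offset":[-0.0135,-0.06,0],"turn":0,"claw":1},{"offset":[-0.0135,-0.06,0],"turn":0,"claw":1},{"offset":[-0.0135,-0.06,0],"turn":0,"claw":1},{"offset":[-0.0135,-0.06,0],"turn":0,"claw":1},{"offset":[-0.0135,-0.06,0],"turn":0,"claw":1},{"offset":[0,0,0],"turn":0,"claw":1}]'; python3 st.py 422 -70
```

```text
t: 1.6
tool_pos: [0.4079, 0.1754, 0.2312]
tcp_rot: [0.004, 1.0, -0.001, -0.0]
wrist_force: [-0.3, 0.5, 0.3]
gripper_width: 0.999
grasp_force: 0.0
t 1.6 tcp [407.9 175.4 231.2] yaw y-90: -0.4 w 0.999 gf 0.0 F [-0.3  0.5  0.3] j7 0.98
tool dx,dy mm [ -16.  -245.3] dz
```

```bash
python3 -m pendant '[{"offset":[-0.004,-0.0613,0],"turn":0,"claw":1},{"offset":[-0.004,-0.0613,0],"turn":0,"claw":1},{"offset":[-0.004,-0.0613,0],"turn":0,"claw":1},{"offset":[-0.004,-0.0613,0],"turn":0,"claw":1},{"offset":[0,0,0],"turn":0,"claw":1},{"offset":[0,0,0],"turn":0,"claw":1}]' >/dev/null; python3 st.py 422 -70
python3 - <<'E'
from h import *
import pickle
cal=get_calibration("wrist"); im=camera("wrist")[:,:,::-1]; cv2.imwrite("pics/w1.png",im); pickle.dump(cal,open("w1.pkl","wb"))
E
```

```text
t 2.35 tcp [423.7 -64.1 231.2] yaw y-90: 0.0 w 1.002 gf 0.0 F [ 0.9  0.1 -0.7] j7 1.58
tool dx,dy mm [ 1.7 -5.9] dz
```

View pics/w1.png

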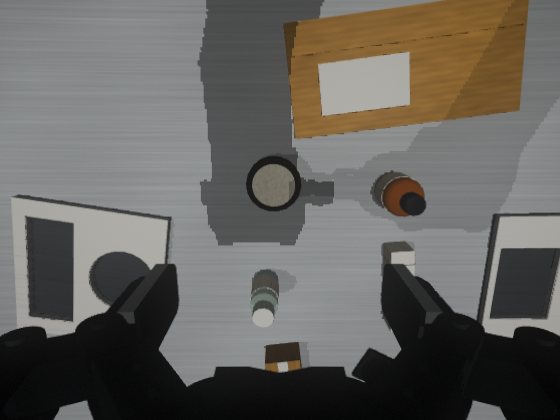

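The wrist view shows the jar's lid at about (273,184), the vial's cap at (262,317), the amber bottle at (405,195) clear of the fingers, and the box at (283,357).

Run:
```python
from h import *
import pickle
cal=pickle.load(open("w1.pkl","rb")); im=cv2.imread("pics/w1.png"); g=im.max(2)
m=g<45
c=blob(m,(250,184)); print("lid",rect(cal,c,.048))
c=blob(g>190 if g[317,262]>200 else g>g[317,262]-25,(262,317)); print("vialcap",rect(cal,c,.078),g[317,262])
```

```text
lid [423.3 -69.5  53.2  52.4 180. ]
vialcap [551.9 -56.4  67.9  20.2  89.9] 173
```

```bash
python3 -m pendant '[{"offset":[0.0005,-0.0055,0],"turn":0,"claw":1},{"offset":[0,0,0.05],"turn":0,"claw":1},{"offset":[0,0,0.05],"turn":0,"claw":1},{"offset":[0,0,0.05],"turn":0,"claw":1},{"offset":[0,0,0.03],"turn":0,"claw":1},{"offset":[0,0,0.02],"turn":0,"claw":1},{"offset":[0,0,0.014],"turn":0,"claw":1},{"offset":[0,0,0],"turn":0,"claw":1}]' >/dev/null; python3 st.py 423.3 -69.5 17
```

```text
t 3.4 tcp [423.1 -71.6  29.9] yaw y-90: 0.2 w 1.001 gf 0.0 F [-0.4 -0.1  0.2] j7 1.03
tool dx,dy mm [-0.2  2.1] dz 12.9
```

```bash
python3 -m pendant '[{"offset":[0,0.002,0.007],"turn":0,"claw":1},{"offset":[0,0,0.006],"turn":0,"claw":1},{"offset":[0,0,0],"turn":0,"claw":1},{"offset":[0,0,0],"turn":0,"claw":0},{"offset":[0,0,0],"turn":0,"claw":0},{"offset":[0,0,0],"turn":0,"claw":0},{"offset":[0,0,0],"turn":0,"claw":0},{"offset":[0,0,0],"turn":0,"claw":0}]' ; python3 st.py 423.3 -69.5 17
```

```text
t: 4.4
tool_pos: [0.4233, -0.0704, 0.0183]
tcp_rot: [-0.0, 1.0, -0.002, -0.002]
wrist_force: [-1.8, -0.2, 13.1]
gripper_width: 0.61
grasp_force: 60.0
t 4.4 tcp [423.3 -70.4  18.3] yaw y-90: 0.0 w 0.61 gf 60.0 F [-1.8 -0.2 13.1] j7 0.61
tool dx,dy mm [-0.   0.9] dz 1.3
```

```bash
python3 -m pendant '[{"offset":[0,0,-0.02],"turn":0,"claw":0},{"offset":[0,0,-0.04],"turn":0,"claw":0},{"offset":[0,0,-0.04],"turn":0,"claw":0},{"offset":[-0.015,-0.022,0],"turn":0,"claw":0},{"offset":[-0.03,-0.044,0],"turn":0,"claw":0},{"offset":[-0.03,-0.044,0],"turn":0,"claw":0},{"offset":[-0.03,-0.044,0],"turn":0,"claw":0},{"offset":[-0.015,-0.022,0],"turn":0,"claw":0},{"offset":[0,0,0],"turn":0,"claw":0},{"offset":[0,0,0],"turn":0,"claw":0}]' >/dev/null; python3 st.py 544.5 -247.9 21
python3 - <<'E'
from h import *
import pickle
cal=get_calibration("wrist"); im=camera("wrist")[:,:,::-1]; cv2.imwrite("pics/w2.png",im); pickle.dump(cal,open("w2.pkl","wb"))
E
```

```text
t 5.65 tcp [ 542.9 -244.9  117.4] yaw y-90: 0.1 w 0.61 gf 62.7 F [-0.5  0.4 -0.2] j7 1.3
tool dx,dy mm [-1.6 -3. ] dz 96.4
```

View pics/w2.png

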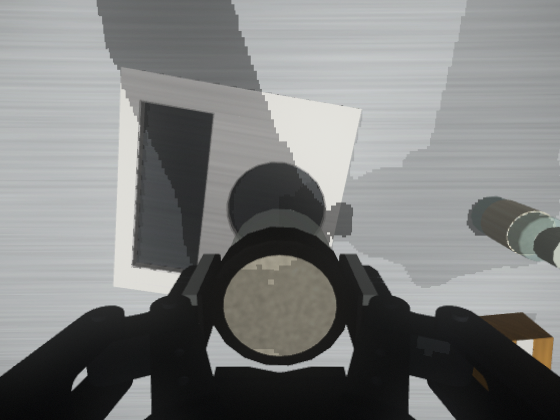

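The jar is held upright over tray two, with the round pocket at (277,205) below it and clear of the long pocket at (175,185).

```bash
python3 -m pendant '[{"offset":[-0.0016,-0.003,0.02],"turn":0,"claw":0},{"offset":[0,0,0.03],"turn":0,"claw":0},{"offset":[0,0,0.025],"turn":0,"claw":0},{"offset":[0,0,0.013],"turn":0,"claw":0},{"offset":[0,0,0.006],"turn":0,"claw":0},{"offset":[0,0,0],"turn":0,"claw":0},{"offset":[0,0,0],"turn":0,"claw":0}]' >/dev/null; python3 st.py 544.5 -247.9 21.3
```

```text
t 6.58 tcp [ 545.2 -249.5   24.3] yaw y-90: 0.0 w 0.615 gf 62.7 F [ 0.6  0.1 -1. ] j7 1.18
tool dx,dy mm [0.7 1.6] dz 3.0
```

```bash
python3 -m pendant '[{"offset":[0,0.001,0.002],"turn":0,"claw":0},{"offset":[0,0,0.001],"turn":0,"claw":0},{"offset":[0,0,0],"turn":0,"claw":0}]'; python3 st.py 544.5 -247.9 21.3; python3 -m pendant '[{"offset":[0,0,0],"turn":0,"claw":0.72},{"offset":[0,0,0],"turn":0,"claw":0.85},{"offset":[0,0,0],"turn":0,"claw":0.95},{"offset":[0,0,-0.01],"turn":0,"claw":0.95},{"offset":[0,0,-0.03],"turn":0,"claw":0.95},{"offset":[0,0,-0.05],"turn":0,"claw":0.95},{"offset":[0,0,-0.03],"turn":0,"claw":0.95},{"offset":[0,0,0],"turn":0,"claw":0.8}]' >/dev/null; python3 st.py 549 73.8 12
```

```text
t: 6.95
tool_pos: [0.545, -0.2485, 0.0214]
tcp_rot: [-0.0, 1.0, -0.003, -0.003]
wrist_force: [-2.1, 0.6, 7.7]
gripper_width: 0.611
grasp_force: 63.4
t 6.95 tcp [ 545.  -248.5   21.4] yaw y-90: 0.0 w 0.611 gf 63.4 F [-2.1  0.6  7.7] j7 1.18
tool dx,dy mm [0.5 0.6] dz 0.1
t 7.95 tcp [ 546.7 -248.2  143.5] yaw y-90: -0.0 w 0.802 gf 0.0 F [ 0.1 -0.3 -0.3] j7 1.33
tool dx,dy mm [ -2.3 322. ] dz 131.5
```

```bash
python3 -m pendant '[{"offset":[0,0.03,0],"turn":0,"claw":0.7},{"offset":[0,0.0585,0],"turn":0,"claw":0.7},{"offset":[0,0.0585,0],"turn":0,"claw":0.7},{"offset":[0,0.0585,0],"turn":0,"claw":0.7},{"offset":[0,0.0585,0],"turn":0,"claw":0.7},{"offset":[0,0.0585,0],"turn":0,"claw":0.7},{"offset":[-0.002,0,0],"turn":-4.3,"claw":0.7},{"offset":[0,0,0],"turn":0,"claw":0.7},{"offset":[0,0,0],"turn":0,"claw":0.7}]' >/dev/null; python3 st.py 549 73.8 12;python3 - <<'E'
from h import *
import pickle
cal=get_calibration("wrist"); im=camera("wrist")[:,:,::-1]; cv2.imwrite("pics/w3.png",im); pickle.dump(cal,open("w3.pkl","wb"))
im=camera("top")[:,:,::-1].copy(); cv2.imwrite("pics/top1.png",im)
cal=get_calibration("top"); g=im.max(2)
print("jar disc",[rect(cal,blob(g>112,(397,247)),.051)])
E
```

```text
t 9.07 tcp [547.1  73.5 138.5] yaw y-90: 4.1 w 0.7 gf 0.0 F [ 0.3  0.3 -0.1] j7 0.81
tool dx,dy mm [-2.   0.1] dz 126.5
jar disc [array([ 620.7,   34.7, 1313.3,  868.3,   90. ])]
```

View pics/w3.png

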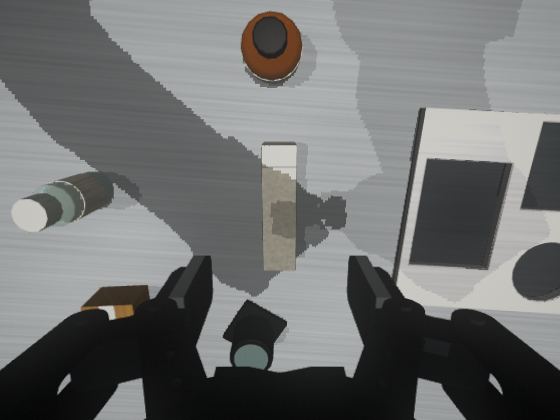

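The carton lies upright in the picture at (279,206), aligned with the fingers and centred between them, so I can go down on it.

```bash
python3 -m pendant '[{"offset":[-0.002,0,0.04],"turn":0,"claw":0.7},{"offset":[0,0,0.04],"turn":0,"claw":0.7},{"offset":[0,0,0.026],"turn":0,"claw":0.7},{"offset":[0,0,0.014],"turn":0,"claw":0.7},{"offset":[0,0,0.007],"turn":0,"claw":0.7},{"offset":[0,0,0],"turn":0,"claw":0.7},{"offset":[0,0,0],"turn":0,"claw":0.7}]' >/dev/null; python3 st.py 549 73.8 12
```

```text
t 10.05 tcp [549.1  74.2  12.8] yaw y-90: 4.3 w 0.697 gf 0.0 F [-0.1  1.4  0.4] j7 0.61
tool dx,dy mm [ 0.1 -0.4] dz 0.8
```

```bash
python3 -m pendant '[{"offset":[0,0,0],"turn":0,"claw":0},{"offset":[0,0,0],"turn":0,"claw":0},{"offset":[0,0,0],"turn":0,"claw":0},{"offset":[0,0,0],"turn":0,"claw":0},{"offset":[0,0,0],"turn":0,"claw":0},{"offset":[0,0,-0.02],"turn":0,"claw":0},{"offset":[0,0,-0.05],"turn":0,"claw":0},{"offset":[0,0,-0.05],"turn":0,"claw":0},{"offset":[0,0,-0.01],"turn":6.8,"claw":0},{"offset":[0,0,0],"turn":6.8,"claw":0},{"offset":[0,0,0],"turn":0,"claw":0},{"offset":[0,0,0],"turn":0,"claw":0}]' >/dev/null; python3 st.py 531.6 -326.8 16
```

```text
t 11.55 tcp [549.2  74.8 141.8] yaw y-90: -9.1 w 0.29 gf 59.0 F [ 0.5  0.8 -0.4] j7 0.63
tool dx,dy mm [ -46.3 -399.3] dz 125.8
```

```bash
python3 -m pendant '[{"offset":[-0.003,-0.029,0],"turn":0,"claw":0},{"offset":[-0.006,-0.053,0],"turn":0,"claw":0},{"offset":[-0.0062,-0.053,0],"turn":0,"claw":0},{"offset":[-0.0062,-0.053,0],"turn":0,"claw":0},{"offset":[-0.0062,-0.053,0],"turn":0,"claw":0},{"offset":[-0.0062,-0.053,0],"turn":0,"claw":0},{"offset":[-0.0062,-0.053,0],"turn":0,"claw":0},{"offset":[-0.006,-0.05,0],"turn":0,"claw":0},{"offset":[0,0,0],"turn":0,"claw":0},{"offset":[0,0,0],"turn":0,"claw":0}]' >/dev/null; python3 st.py 531.6 -326.8 16
python3 - <<'E'
from h import *
import pickle
cal=get_calibration("wrist"); im=camera("wrist")[:,:,::-1]; cv2.imwrite("pics/w4.png",im); pickle.dump(cal,open("w4.pkl","wb"))
E
```

```text
t 12.8 tcp [ 530.5 -323.8  143.6] yaw y-90: -9.2 w 0.288 gf 59.1 F [-0.2  0.5 -0. ] j7 1.33
tool dx,dy mm [-1.5 -2.8] dz 127.6
```

View pics/w4.png

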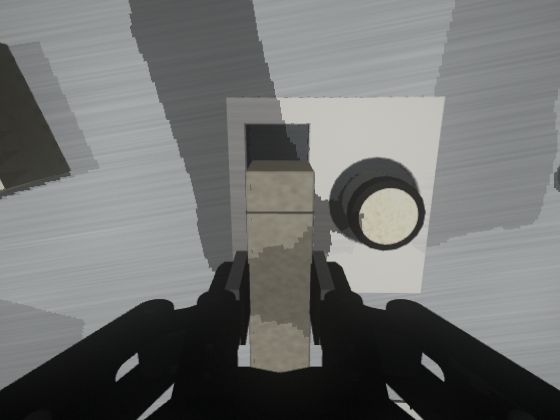

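The jar stands in its round pocket at (380,208). The carton is held level, and the end of the long pocket shows at (245–309,124), so I can measure that.

```bash
python3 - <<'E'
from h import *
import pickle
cal=pickle.load(open("w4.pkl","rb"))
p=plane(cal,[(246,124),(309,124)],.011)*1000
a=np.radians(-9.3); ax=np.array([np.cos(a),np.sin(a)])
print(p, p.mean(0)+63*ax)   # pocket end nearest the camera is the -x end
E
python3 st.py 531.6 -326.8 16
```

```text
[[ 467.97095565 -339.66246208]
 [ 475.86386535 -291.2275939 ]] [ 534.08932063 -325.62606872]
t 12.85 tcp [ 530.9 -323.   143.8] yaw y-90: -9.2 w 0.292 gf 59.1 F [-1.5  0.3  0.7] j7 1.33
tool dx,dy mm [-1.3 -3.6] dz 127.8
```

```bash
python3 -m pendant '[{"offset":[-0.002,-0.003,0.02],"turn":0,"claw":0},{"offset":[0,0,0.04],"turn":0,"claw":0},{"offset":[0,0,0.035],"turn":0,"claw":0},{"offset":[0,0,0.018],"turn":0,"claw":0},{"offset":[0,0,0.009],"turn":0,"claw":0},{"offset":[0,0,0],"turn":0,"claw":0},{"offset":[0,0,0],"turn":0,"claw":0}]' >/dev/null; python3 st.py 532.5 -326.4 15.8
```

```text
t 13.72 tcp [ 532.1 -328.5   23. ] yaw y-90: -9.3 w 0.289 gf 59.1 F [-0.3 -0.7 -0.7] j7 1.2
tool dx,dy mm [-0.1  2.1] dz 7.2
```

```bash
python3 -m pendant '[{"offset":[0,0.002,0.004],"turn":0,"claw":0},{"offset":[0,0,0.003],"turn":0,"claw":0},{"offset":[0,0,0],"turn":0,"claw":0},{"offset":[0,0,0],"turn":0,"claw":0}]'; python3 st.py 532.5 -326.4 15.8
```

```text
t: 14.22
tool_pos: [0.532, -0.3263, 0.0157]
tcp_rot: [0.081, 0.997, -0.003, -0.003]
wrist_force: [-1.4, 0.3, 5.9]
gripper_width: 0.288
grasp_force: 60.0
t 14.22 tcp [ 532.  -326.3   15.7] yaw y-90: -9.3 w 0.288 gf 60.0 F [-1.4  0.3  5.9] j7 1.19
tool dx,dy mm [-0.5 -0. ] dz -0.1
```

```bash
python3 -m pendant '[{"offset":[0,0,0],"turn":0,"claw":0.4},{"offset":[0,0,0],"turn":0,"claw":0.5},{"offset":[0,0,0],"turn":0,"claw":0.5},{"offset":[0,0,-0.01],"turn":0,"claw":0.5},{"offset":[0,0,-0.03],"turn":0,"claw":0.5},{"offset":[0,0,-0.05],"turn":0,"claw":0.5},{"offset":[0,0,-0.05],"turn":0,"claw":0.5},{"offset":[0,0,0],"turn":-8.15,"claw":0.8},{"offset":[0,0,0],"turn":-8.15,"claw":0.8},{"offset":[0,0,0],"turn":0,"claw":0.8},{"offset":[0,0,0],"turn":0,"claw":0.8}]' >/dev/null; python3 st.py 668 -56.7 14
```

```text
t 15.6 tcp [ 532.5 -325.7  155.2] yaw y-90: 6.8 w 0.795 gf 0.0 F [-0.7  0.4 -0. ] j7 1.57
tool dx,dy mm [-166.5  250.9] dz 141.2
```

```bash
python3 -m pendant '[{"offset":[-0.018,0.027,0],"turn":0,"claw":0.8},{"offset":[-0.0325,0.049,0],"turn":0,"claw":0.8},{"offset":[-0.0325,0.049,0],"turn":0,"claw":0.8},{"offset":[-0.0325,0.049,0],"turn":0,"claw":0.8},{"offset":[-0.0325,0.049,0],"turn":0,"claw":0.8},{"offset":[-0.0185,0.028,0],"turn":0,"claw":0.8},{"offset":[0,0,0],"turn":0,"claw":0.8},{"offset":[0,0,0],"turn":0,"claw":0.8}]' >/dev/null; python3 st.py 668 -56.7 14
python3 - <<'E'
from h import *
import pickle
cal=get_calibration("wrist"); im=camera("wrist")[:,:,::-1]; cv2.imwrite("pics/w5.png",im); pickle.dump(cal,open("w5.pkl","wb"))
E
```

```text
t 16.6 tcp [666.8 -56.9 152.6] yaw y-90: 6.9 w 0.796 gf 0.0 F [ 0.1 -0.9  0.2] j7 1.16
tool dx,dy mm [-1.2  0. ] dz 138.6
```

View pics/w5.png

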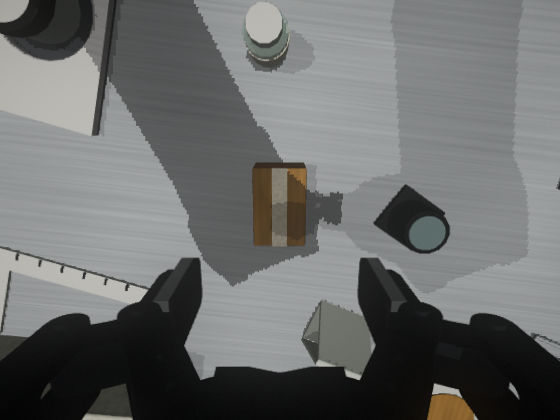

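The box at (279,205) is square to the fingers and centred, with the vial, marker and magnifier all clear of the way down.

```bash
python3 -m pendant '[{"offset":[-0.001,0,0.04],"turn":0,"claw":0.8},{"offset":[0,0,0.045],"turn":0,"claw":0.8},{"offset":[0,0,0.03],"turn":0,"claw":0.8},{"offset":[0,0,0.015],"turn":0,"claw":0.8},{"offset":[0,0,0.009],"turn":0,"claw":0.8},{"offset":[0,0,0],"turn":0,"claw":0.8},{"offset":[0,0,0],"turn":0,"claw":0.8}]' >/dev/null; python3 st.py 668 -56.7 14
```

```text
t 17.52 tcp [668.  -56.8  15. ] yaw y-90: 7.0 w 0.802 gf 0.0 F [-0.4  0.4  0.9] j7 1.03
tool dx,dy mm [0.  0.1] dz 1.0
```

Good. Close, lift, and turn to tray three's angle (7.0 to 0.6, so +6.4).

```bash
python3 -m pendant '[{"offset":[0,0,0.001],"turn":0,"claw":0},{"offset":[0,0,0],"turn":0,"claw":0},{"offset":[0,0,0],"turn":0,"claw":0},{"offset":[0,0,0],"turn":0,"claw":0},{"offset":[0,0,0],"turn":0,"claw":0},{"offset":[0,0,-0.02],"turn":0,"claw":0},{"offset":[0,0,-0.05],"turn":0,"claw":0},{"offset":[0,0,-0.05],"turn":0,"claw":0},{"offset":[0,0,-0.01],"turn":6.4,"claw":0},{"offset":[0,0,0],"turn":0,"claw":0},{"offset":[0,0,0],"turn":0,"claw":0}]' >/dev/null; python3 st.py 547.9 221.4 17
```

```text
t 18.9 tcp [667.6 -56.3 142.6] yaw y-90: 0.7 w 0.479 gf 61.0 F [-0.5  0.1 -0.5] j7 1.06
tool dx,dy mm [116.1 279.2] dz 125.6
```

```bash
python3 -m pendant '[{"offset":[0.012,0.028,0],"turn":0,"claw":0},{"offset":[0.023,0.0555,0],"turn":0,"claw":0},{"offset":[0.023,0.0555,0],"turn":0,"claw":0},{"offset":[0.023,0.0555,0],"turn":0,"claw":0},{"offset":[0.023,0.0555,0],"turn":0,"claw":0},{"offset":[0.012,0.029,0],"turn":0,"claw":0},{"offset":[0,0,0],"turn":0,"claw":0},{"offset":[0,0,0],"turn":0,"claw":0}]' >/dev/null; python3 st.py 547.9 221.4 17
python3 - <<'E'
from h import *
import pickle
cal=get_calibration("wrist"); im=camera("wrist")[:,:,::-1]; cv2.imwrite("pics/w6.png",im); pickle.dump(cal,open("w6.pkl","wb"))
E
```

```text
t 19.9 tcp [549.1 220.7 141.4] yaw y-90: 0.7 w 0.474 gf 61.0 F [-0.1 -1.9 -1.1] j7 0.55
tool dx,dy mm [1.2 0.7] dz 124.4
```

View pics/w6.png

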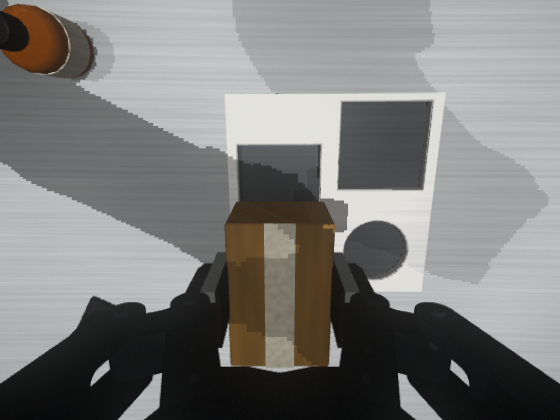

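The box is held level over tray three. The oblong pocket's edge runs from (237,145) to (321,145), the square one spans (341,101)–(424,189) and the round one is at (376,250). I'll measure all three.

Run:
```python
from h import *
import pickle
cal=pickle.load(open("w6.pkl","rb"))
P=lambda l:plane(cal,l,.011)*1000
e=P([(237,145),(321,145)]); print("oblong",e.round(1),e.mean(0)+[45,.3])
s=P([(341,101),(433,101),(424,189),(338,189)]); print("square",s.mean(0))
g=cv2.imread("pics/w6.png").max(2); print("round",rect(cal,blob(g<100,(376,250)),.011))
```

```text
oblong [[506.2 186.9]
 [505.4 252.9]] [550.80918741 220.16750653]
square [506.24850728 301.95012527]
round [639.6 218.7 538.9 266.9  91.2]
```

```bash
python3 -m pendant '[{"offset":[0,0.0005,0.02],"turn":0,"claw":0},{"offset":[0,0,0.04],"turn":0,"claw":0},{"offset":[0,0,0.035],"turn":0,"claw":0},{"offset":[0,0,0.018],"turn":0,"claw":0},{"offset":[0,0,0.006],"turn":0,"claw":0},{"offset":[0,0,0],"turn":0,"claw":0},{"offset":[0,0,0],"turn":0,"claw":0}]' >/dev/null; python3 st.py 549.3 220.8 17
```

```text
t 20.82 tcp [549.  221.8  24.2] yaw y-90: 0.6 w 0.478 gf 61.0 F [ 0.1 -0.4 -0.2] j7 0.4
tool dx,dy mm [-0.3 -1. ] dz 7.2
```

```bash
python3 -m pendant '[{"offset":[0,-0.001,0.004],"turn":0,"claw":0},{"offset":[0,0,0.003],"turn":0,"claw":0},{"offset":[0,0,0],"turn":0,"claw":0},{"offset":[0,0,0],"turn":0,"claw":0}]'; python3 st.py 549.3 220.8 17
```

```text
t: 21.32
tool_pos: [0.5486, 0.2203, 0.0167]
tcp_rot: [-0.005, 1.0, -0.003, -0.003]
wrist_force: [-1.6, -1.3, 5.2]
gripper_width: 0.478
grasp_force: 61.7
t 21.32 tcp [548.6 220.3  16.7] yaw y-90: 0.6 w 0.478 gf 61.7 F [-1.6 -1.3  5.2] j7 0.39
tool dx,dy mm [-0.7  0.5] dz -0.3
```

```bash
python3 -m pendant '[{"offset":[0,0,0],"turn":0,"claw":0.58},{"offset":[0,0,0],"turn":0,"claw":0.66},{"offset":[0,0,0],"turn":0,"claw":0.66},{"offset":[0,0,-0.01],"turn":0,"claw":0.66},{"offset":[0,0,-0.03],"turn":0,"claw":0.66},{"offset":[0,0,-0.05],"turn":0,"claw":0.66},{"offset":[0,0,-0.05],"turn":0,"claw":0.66},{"offset":[-0.03,-0.039,0],"turn":0,"claw":0.8},{"offset":[-0.03,-0.039,0],"turn":0,"claw":0.8},{"offset":[-0.03,-0.039,0],"turn":0,"claw":0.8},{"offset":[-0.03,-0.039,0],"turn":0,"claw":0.8},{"offset":[0,0,0],"turn":0,"claw":0.8}]' >/dev/null; python3 -m pendant '[{"offset":[0,0,0],"turn":9.5,"claw":0.8},{"offset":[0,0,0],"turn":9.5,"claw":0.8},{"offset":[0,0,0],"turn":9.5,"claw":0.8},{"offset":[0,0,0],"turn":0,"claw":0.8},{"offset":[0,0,0],"turn":0,"claw":0.8}]' >/dev/null; python3 st.py 673 60 17;  python3 - <<'E'
from h import *
import pickle
cal=get_calibration("wrist"); im=camera("wrist")[:,:,::-1]; cv2.imwrite("pics/w7.png",im); pickle.dump(cal,open("w7.pkl","wb"))
E
```

```text
t 23.45 tcp [670.7  67.1 156.6] yaw y-90: -27.6 w 0.801 gf 0.0 F [-0.2  0.7  0.1] j7 0.49
tool dx,dy mm [-5.4 -5.2] dz 139.6
```

View pics/w7.png

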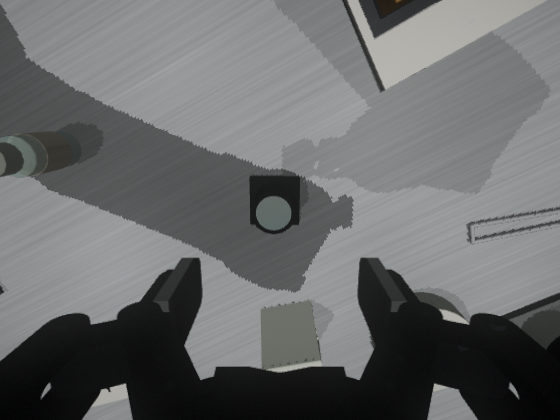

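The magnifier's foot at (274,200) is square to the tool, its lens is at (273,214), and the marker stands well beyond at (290,335).

Run:
```python
from h import *
import pickle
cal=pickle.load(open("w7.pkl","rb"))
g=cv2.imread("pics/w7.png").max(2); 
print("lens",plane(cal,[(273.5,214)],.042)*1000, "foot", plane(cal,[(250,177),(299,177)],.006)*1000)
```

```text
lens [[676.17606135  59.22305267]] foot [[646.36799805  50.99099408]
 [666.0309875   88.61349324]]
```

```bash
python3 -m pendant '[{"offset":[-0.0083,-0.0044,0],"turn":0,"claw":0.8},{"offset":[0,0,0.045],"turn":0,"claw":0.8},{"offset":[0,0,0.045],"turn":0,"claw":0.8},{"offset":[0,0,0.025],"turn":0,"claw":0.8},{"offset":[0,0,0.014],"turn":0,"claw":0.8},{"offset":[0,0,0.007],"turn":0,"claw":0.8},{"offset":[0,0,0],"turn":0,"claw":0.8},{"offset":[0,0,0],"turn":0,"claw":0.8}]' >/dev/null; python3 st.py 675.9 59.4 17
```

```text
t 24.5 tcp [676.   58.1  21.3] yaw y-90: -27.9 w 0.795 gf 0.0 F [-0.4 -0.7 -0.7] j7 0.4
tool dx,dy mm [0.7 1.1] dz 4.3
```

```bash
python3 -m pendant '[{"offset":[0.0007,0.001,0.003],"turn":0,"claw":0.8},{"offset":[0,0,0],"turn":0,"claw":0},{"offset":[0,0,0],"turn":0,"claw":0},{"offset":[0,0,0],"turn":0,"claw":0},{"offset":[0,0,0],"turn":0,"claw":0},{"offset":[0,0,0],"turn":0,"claw":0}]'; python3 -m pendant '[{"offset":[0,0,-0.02],"turn":0,"claw":0},{"offset":[0,0,-0.05],"turn":0,"claw":0},{"offset":[0,0,-0.05],"turn":0,"claw":0},{"offset":[0,0,0],"turn":-9.5,"claw":0},{"offset":[0,0,0],"turn":-9.5,"claw":0},{"offset":[0,0,0],"turn":-9.5,"claw":0},{"offset":[0,0,0],"turn":0,"claw":0},{"offset":[0,0,0],"turn":0,"claw":0}]' >/dev/null; python3 st.py 505.2 302.5 20
```

```text
t: 25.25
tool_pos: [0.6754, 0.0594, 0.0177]
tcp_rot: [0.241, 0.971, -0.003, -0.002]
wrist_force: [-1.6, -0.4, 6.2]
gripper_width: 0.398
grasp_force: 59.8
t 26.25 tcp [675.9  59.7 137.7] yaw y-90: 0.4 w 0.405 gf 59.9 F [-0.   0.8 -0.8] j7 0.89
tool dx,dy mm [169. 244.] dz 117.7
```

```bash
python3 -m pendant '[{"offset":[0.017,0.0244,0],"turn":0,"claw":0},{"offset":[0.0338,0.0488,0],"turn":0,"claw":0},{"offset":[0.0338,0.0488,0],"turn":0,"claw":0},{"offset":[0.0338,0.0488,0],"turn":0,"claw":0},{"offset":[0.0338,0.0488,0],"turn":0,"claw":0},{"offset":[0.017,0.0244,0],"turn":0,"claw":0},{"offset":[0,0,0.03],"turn":0,"claw":0},{"offset":[0,0,0],"turn":0,"claw":0},{"offset":[0,0,0],"turn":0,"claw":0}]' >/dev/null; python3 st.py 505.2 302.5 20.5
```

```text
t 27.38 tcp [504.3 301.8 107.8] yaw y-90: 0.5 w 0.406 gf 59.9 F [-0.1 -0.6 -1.4] j7 0.35
tool dx,dy mm [-0.9  0.7] dz 87.3
```

```bash
python3 -m pendant '[{"offset":[-0.001,0.0007,0.03],"turn":0,"claw":0},{"offset":[0,0,0.03],"turn":0,"claw":0},{"offset":[0,0,0.015],"turn":0,"claw":0},{"offset":[0,0,0.006],"turn":0,"claw":0},{"offset":[0,0,0],"turn":0,"claw":0},{"offset":[0,0,0],"turn":0,"claw":0}]' >/dev/null; python3 st.py 505.2 302.5 20.5
```

```text
t 28.12 tcp [504.9 302.5  27. ] yaw y-90: 0.6 w 0.404 gf 59.9 F [-0.1 -0.6 -1.7] j7 0.24
tool dx,dy mm [-0.3 -0. ] dz 6.5
```

```bash
python3 -m pendant '[{"offset":[0,0,0.004],"turn":0,"claw":0},{"offset":[0,0,0.0025],"turn":0,"claw":0},{"offset":[0,0,0],"turn":0,"claw":0},{"offset":[0,0,0],"turn":0,"claw":0}]'; python3 st.py 505.2 302.5 20.5
```

```text
t: 28.62
tool_pos: [0.5046, 0.3022, 0.0206]
tcp_rot: [-0.005, 1.0, -0.003, -0.003]
wrist_force: [-2.0, -2.1, 12.6]
gripper_width: 0.4
grasp_force: 61.3
t 28.62 tcp [504.6 302.2  20.6] yaw y-90: 0.6 w 0.4 gf 61.3 F [-2.  -2.1 12.6] j7 0.23
tool dx,dy mm [-0.6  0.3] dz 0.1
```

```bash
python3 -m pendant '[{"offset":[0,0,0],"turn":0,"claw":0.5},{"offset":[0,0,0],"turn":0,"claw":0.6},{"offset":[0,0,0],"turn":0,"claw":0.6},{"offset":[0,0,-0.01],"turn":0,"claw":0.6},{"offset":[0,0,-0.03],"turn":0,"claw":0.6},{"offset":[0,0,-0.05],"turn":0,"claw":0.6},{"offset":[0,0,-0.05],"turn":0,"claw":0.6},{"offset":[-0.0035,-0.03,0],"turn":0,"claw":0.8},{"offset":[-0.006,-0.054,0],"turn":0,"claw":0.8},{"offset":[-0.006,-0.054,0],"turn":0,"claw":0.8},{"offset":[-0.006,-0.054,0],"turn":0,"claw":0.8},{"offset":[-0.006,-0.054,0],"turn":0,"claw":0.8}]' >/dev/null; python3 -m pendant '[{"offset":[-0.006,-0.054,0],"turn":0,"claw":0.8},{"offset":[-0.006,-0.054,0],"turn":0,"claw":0.8},{"offset":[-0.003,-0.03,-0.02],"turn":0,"claw":0.8},{"offset":[0,0,0],"turn":0,"claw":0.8},{"offset":[0,0,0],"turn":0,"claw":0.8}]' >/dev/null; python3 st.py 550 -80.2 30;  python3 - <<'E'
from h import *
import pickle
cal=get_calibration("wrist"); im=camera("wrist")[:,:,::-1]; cv2.imwrite("pics/w8.png",im); pickle.dump(cal,open("w8.pkl","wb"))
E
```

```text
t 30.75 tcp [551.8 -79.8 181.5] yaw y-90: 0.6 w 0.801 gf 0.0 F [-0.5  0.3 -1.1] j7 1.08
tool dx,dy mm [ 1.8 -0.4] dz 151.5
```

View pics/w8.png

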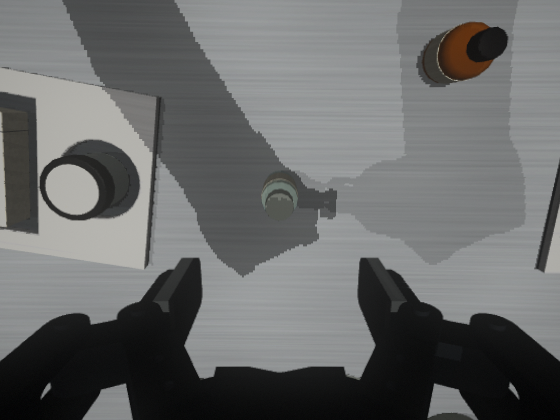

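The vial's cap is at (281,206), almost midway between the fingers, and the jar and carton are in tray two at the left.

```bash
python3 - <<'E'
from h import *
import pickle
cal=pickle.load(open("w8.pkl","rb"))
print(plane(cal,[(281,205)],.078)*1000)
E
python3 -m pendant '[{"offset":[0,0,0.04],"turn":0,"claw":0.8},{"offset":[0,0,0.02],"turn":0,"claw":0.8},{"offset":[0,0,0],"turn":0,"claw":0.8},{"offset":[0,0,0],"turn":0,"claw":0.8}]' >/dev/null; python3 st.py 550 -80.2 22
```

```text
[[550.20875556 -78.33375173]]
t 31.3 tcp [552.  -79.7 121.8] yaw y-90: 0.7 w 0.802 gf 0.0 F [ 0.5 -0.   0.2] j7 1.0
tool dx,dy mm [ 2.  -0.4] dz 99.8
```

```bash
python3 -m pendant '[{"offset":[0.002,0.0005,0.02],"turn":0,"claw":0.8},{"offset":[0,0,0.03],"turn":0,"claw":0.8},{"offset":[0,0,0.025],"turn":0,"claw":0.8},{"offset":[0,0,0.015],"turn":0,"claw":0.8},{"offset":[0,0,0.008],"turn":0,"claw":0.8},{"offset":[0,0,0],"turn":0,"claw":0.8},{"offset":[0,0,0],"turn":0,"claw":0.8}]' >/dev/null; python3 st.py 550.1 -79.2 22
```

```text
t 32.17 tcp [549.4 -80.9  23.9] yaw y-90: 0.6 w 0.8 gf 0.0 F [-0.5 -0.3 -0.8] j7 0.83
tool dx,dy mm [-0.7  1.7] dz 1.9
```

```bash
python3 -m pendant '[{"offset":[-0.0007,0.0016,0.001],"turn":0,"claw":0.7},{"offset":[0,0,0],"turn":0,"claw":0.55},{"offset":[0,0,0],"turn":0,"claw":0.45},{"offset":[0,0,0],"turn":0,"claw":0.38},{"offset":[0,0,0],"turn":0,"claw":0.3},{"offset":[0,0,0],"turn":0,"claw":0},{"offset":[0,0,0],"turn":0,"claw":0},{"offset":[0,0,0],"turn":0,"claw":0}]'; python3 -m pendant '[{"offset":[0,0,-0.02],"turn":0,"claw":0},{"offset":[0,0,-0.05],"turn":0,"claw":0},{"offset":[0,0,-0.05],"turn":0,"claw":0},{"offset":[0,0,0],"turn":0,"claw":0},{"offset":[0,0,0],"turn":0,"claw":0}]' >/dev/null; python3 st.py 593 303.2 25.5
```

```text
t: 33.17
tool_pos: [0.5497, -0.0794, 0.0224]
tcp_rot: [-0.005, 1.0, -0.003, -0.003]
wrist_force: [-0.7, -0.1, 5.2]
gripper_width: 0.33
grasp_force: 59.0
t 33.8 tcp [550.  -79.2 141.7] yaw y-90: 0.6 w 0.335 gf 59.2 F [ 0.4 -0.2 -0.5] j7 1.02
tool dx,dy mm [-46.9 381.9] dz 116.2
```

```bash
python3 -m pendant '[{"offset":[-0.0037,0.03,0],"turn":0,"claw":0},{"offset":[-0.0066,0.0537,0],"turn":0,"claw":0},{"offset":[-0.0066,0.0537,0],"turn":0,"claw":0},{"offset":[-0.0066,0.0537,0],"turn":0,"claw":0},{"offset":[-0.0066,0.0537,0],"turn":0,"claw":0},{"offset":[-0.0066,0.0537,0],"turn":0,"claw":0},{"offset":[-0.0066,0.0537,0],"turn":0,"claw":0},{"offset":[-0.0037,0.03,0],"turn":0,"claw":0},{"offset":[0,0,0.02],"turn":0,"claw":0},{"offset":[0,0,0],"turn":0,"claw":0},{"offset":[0,0,0],"turn":0,"claw":0}]' >/dev/null; python3 st.py 593 303.2 25.5
python3 - <<'E'
from h import *
cv2.imwrite("pics/w9.png",camera("wrist")[:,:,::-1])
E
```

```text
t 35.17 tcp [593.2 302.2 119.2] yaw y-90: 0.5 w 0.335 gf 59.2 F [0.3 0.3 0.2] j7 0.49
tool dx,dy mm [0.1 1. ] dz 93.7
```

View pics/w9.png

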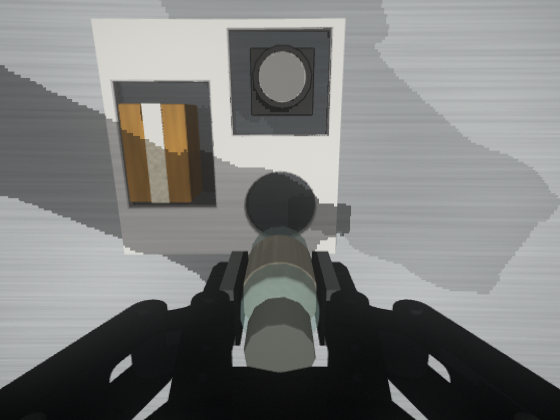

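The magnifier at (282,78) and the box at (160,150) both lie flat in their pockets. The vial is upright and the round pocket is at (280,205) below it.

```bash
python3 -m pendant '[{"offset":[0,0.001,0.03],"turn":0,"claw":0},{"offset":[0,0,0.03],"turn":0,"claw":0},{"offset":[0,0,0.018],"turn":0,"claw":0},{"offset":[0,0,0.009],"turn":0,"claw":0},{"offset":[0,0,0],"turn":0,"claw":0},{"offset":[0,0,0],"turn":0,"claw":0}]' >/dev/null; python3 st.py 593 303.2 25.3
```

```text
t 35.98 tcp [593.1 304.8  34. ] yaw y-90: 0.6 w 0.332 gf 59.2 F [-0.4 -0.9 -0.3] j7 0.41
tool dx,dy mm [ 0.1 -1.6] dz 8.7
```

```bash
python3 -m pendant '[{"offset":[0,-0.0015,0.004],"turn":0,"claw":0},{"offset":[0,0,0.003],"turn":0,"claw":0},{"offset":[0,0,0.0013],"turn":0,"claw":0},{"offset":[0,0,0],"turn":0,"claw":0},{"offset":[0,0,0],"turn":0,"claw":0}]'; python3 st.py 593 303.2 25.3
```

```text
t: 36.6
tool_pos: [0.5927, 0.3027, 0.0255]
tcp_rot: [-0.005, 1.0, -0.003, -0.003]
wrist_force: [-1.4, -3.0, 7.3]
gripper_width: 0.337
grasp_force: 60.1
t 36.6 tcp [592.7 302.7  25.5] yaw y-90: 0.6 w 0.337 gf 60.1 F [-1.4 -3.   7.3] j7 0.4
tool dx,dy mm [-0.3  0.5] dz 0.2
```

Touched down. Open gently, lift clear, and look.

```bash
python3 -m pendant '[{"offset":[0,0,0],"turn":0,"claw":0.42},{"offset":[0,0,0],"turn":0,"claw":0.52},{"offset":[0,0,0],"turn":0,"claw":0.62},{"offset":[0,0,0],"turn":0,"claw":0.62},{"offset":[0,0,-0.01],"turn":0,"claw":0.62},{"offset":[0,0,-0.03],"turn":0,"claw":0.62},{"offset":[0,0,-0.05],"turn":0,"claw":0.62},{"offset":[0,0,-0.05],"turn":0,"claw":0.62},{"offset":[0.0,0.05,-0.03],"turn":0,"claw":0.62},{"offset":[0,0.06,0],"turn":0,"claw":0.62},{"offset":[0,0.06,0],"turn":0,"claw":0.62},{"offset":[0,0.04,0],"turn":0,"claw":0.62}]' >/dev/null; python3 -m pendant '[{"offset":[0,0.05,0],"turn":0,"claw":0.62},{"offset":[0,0,0],"turn":0,"claw":0.62},{"offset":[0,0,0],"turn":0,"claw":0.62}]'
python3 - <<'E'
from h import *
a=camera("scene")[:,:,::-1]; b=camera("top")[:,:,::-1]
im=np.vstack([cv2.resize(a[110:290,90:460],None,fx=1.6,fy=1.6),cv2.resize(b[120:310,110:480],None,fx=1.6,fy=1.6)])
cv2.imwrite("pics/end.png",np.clip(im*1.5,0,255).astype(np.uint8))
E
```

```text
t: 38.48
tool_pos: [0.5908, 0.5634, 0.1936]
tcp_rot: [-0.006, 1.0, -0.003, -0.003]
wrist_force: [0.5, -0.6, 0.1]
gripper_width: 0.616
grasp_force: 0.0
```

View pics/end.png

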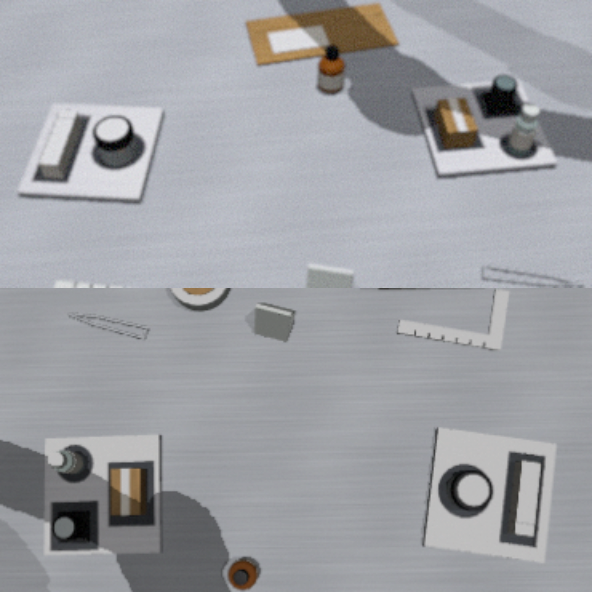

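Both views show all five things in their pockets. The jar and carton are in tray two at (470,490) and (527,498). The box, magnifier and vial are in tray three at (128,490), (72,525) and (70,462). The amber bottle and the marker stand where they were.

```bash
python3 -c "
from workcell import finish_job
print(finish_job())"
```

```text
the job is handed in; nothing more can be done
None
```

The job is handed in at about 39 s: the last pictures show all five items in their pockets, upright and let go, with the amber bottle and marker standing where they were.

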